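Put the finger plane away and hold the tool chest's lid for the violin maker

TASK

We are putting the tools away: set the small brass finger plane down in the empty right-hand half of the chest's open drawer and push the drawer fully home, leaving the other tools on the bench where they are. Then lift the chest's lid and hold it open at 60 degrees so that I can lay the gouges in the top with both hands: its stay is broken and it would fall shut, so finish while you are still holding it there, motionless.

Things in the scene. Friction and masses are not known exactly. Their poses are not given: they have to be found in the camera images.
- chest: low dark-wood tool chest with brass corners, fixed on the bench: 180 deep (x) x 400 wide (y) x 150 high with its lid shut; origin at the centre of its underside. Its -x face is the front, towards the robot; the lid is hinged at the back (+x); -y is the right-hand end seen from the robot. Carcass rim 130 above the bench; a drawer below (opening 20 to 68 above the bench), a tool well above it
- drawer (a joint): how far the drawer is pulled out towards the robot (chest -x), m: 0 = fully home, front flush with the chest (chest x = -90 mm); starts 0.11 to 0.125 out, stop at 0.135; about 1.5 N moves it and it stays where left. Front 376 wide, 12 thick, top edge 67 above the bench. Pulled out by d mm, the front d - 12 mm of its inside is open to the sky; things up to 41 high pass in
- drawer_in (a point): centre of the felt floor, 27 above the bench, of the drawer's empty right half (chest -y side): inside 147 (x) x 178 (y), walls to 61, middle divider to 56 above the bench; the inner face of the drawer front is 73 towards the robot from here. Moves with the drawer, axes as the chest's. The left half is full of scrapers and a honing stone
- drawer_knob (a point): middle of the flat front end of the drawer's right-hand brass knob: 24 across, standing 28 proud of the drawer front, 44 above the bench, 115 to the right of the chest's middle (its twin is 115 to the left). Moves with the drawer
- lid (a joint): opening angle of the chest's lid, rad: 0 = shut, 1.047 = 60 degrees (stop at 1.7). Lid 180 x 400 x 20, about 0.65 kg; it swings up and away from the robot and has no stay or catch: let go below about 80 degrees it falls shut
- lid_pull (a point): middle of the bar of the lid's brass bow pull: round bar 10 across, 70 long, parallel to the hinge (chest y), 38 off the lid's front edge on two posts 60 apart (50 free between them), 140 above the bench with the lid shut. Swings with the lid: 218 in front of the hinge line and 10 above it when shut. 33 clear between bar and lid edge for a finger; below it only the open drawer
- lid_hinge (a point): middle of the lid's hinge line, on the chest's top back edge, 130 above the bench; the line runs along chest y
- plane: small brass violin-maker's finger plane with steel iron and pale wooden wedge, 80 long (x) x 28 wide (y), cheeks 30 high, highest point about 40, about 0.18 kg; origin at the centre of its sole. Cheeks flat and parallel over the middle 60: grip across the 28. Stands sole down on the bench at the start
- gouge: bystander: scroll gouge, pale square-rounded handle 24 x 24 x 100 with a steel blade towards +x; 184 long, origin under the middle of its length
- knife: bystander: marking knife, dark handle 20 x 20 x 105 with a steel blade towards +x; 168 long, origin under the middle of its length
- spool_clamp: bystander: wooden spool clamp standing upright, 36 across, 89 high; origin at the centre of its underside
- varnish_jar: bystander: amber screw-top jar, 60 across, 85 high; origin at the centre of its underside
- mallet: bystander: carver's wooden mallet standing on its head, 80 across, 170 high; origin at the centre of its underside
- maple_block: bystander: block of maple 150 (x) x 45 (y) x 50; origin at the centre of its underside
Mind the look-alikes: they are no part of the job. What is shaped like the plane but black is not meant.

How it is judged (in metres and radians):
On the way, in this order (a step that is already met when the one before it is completed fails the run):
1. the plane lies in the empty half of the drawer, let go and at rest (x of plane in the frame of drawer_in between -0.073 and 0.073 m and y of plane in the frame of drawer_in between -0.089 and 0.089 m and z of plane in the frame of drawer_in between -0.006 and 0.034 m and contact force between the fingers and plane below 0.1 N and linear speed of plane below 0.03 m/s), for 0.2 s.
2. the drawer is pushed fully home with the plane in it (value of joint drawer below 0.006 m and x of plane in the frame of drawer_in between -0.073 and 0.073 m and y of plane in the frame of drawer_in between -0.089 and 0.089 m and z of plane in the frame of drawer_in between -0.006 and 0.034 m), for 0.2 s.
3. the lid is lifted to 60 degrees and held by the robot (value of joint lid between 0.942 and 1.152 rad and contact force between any of the fingers, the arm and lid above 0.3 N), for 0.2 s.
At the end, for the whole second after the job is handed in: The robot holds the lid still at 60 degrees (within 6 degrees either way), nothing else props it; the drawer is home (within 6 mm) with the plane lying free in its right-hand half (all of step 2 and all of step 3 and contact force between each of the fingers, lid and plane below 0.1 N and linear speed of plane below 0.03 m/s and velocity of joint lid between -0.05 and 0.05 rad/s and contact force between lid and gouge below 0.1 N and contact force between lid and knife below 0.1 N and contact force between lid and spool_clamp below 0.1 N and contact force between lid and varnish_jar below 0.1 N and contact force between lid and mallet below 0.1 N and contact force between lid and maple_block below 0.1 N); the arm keeps its last pose, push and grip.
It fails at once if the plane is dropped or thrown (faster than 1 m/s out of the fingers) instead of set down (contact force between the fingers and plane below 0.05 N and linear speed of plane above 1 m/s).
It fails at once if another tool or thing on the bench is pushed more than 30 mm or knocked over (distance of any of gouge, knife, spool_clamp, varnish_jar, mallet, maple_block from where it was at the start of the episode above 0.03 m or angle between any of spool_clamp, varnish_jar, mallet's own z axis and vertical above 0.6 rad).
It also fails if it takes over 72 s, if anything falls off the work surface, if the arm or the gripper's body presses on something with over 40 N, if the wrist force passes 120 N, or if a joint passes its speed limit or range.

ROBOT

A 6-joint arm with a two-finger parallel gripper is mounted at the origin on the work surface. World frame = base frame: x ahead of the robot, y to its left, z up, the work surface at z = 0. Lengths are in mm, angles in rad, forces in N, time in s.
With the tool pointing down it reaches from about 300 to 775 mm from the base axis. Payload 14.6 kg.
Tool frame: the origin (TCP) lies at the very end of the fingers, on their centre line; the grasp point (between the pads) lies 19 mm behind it; z points along the fingers, y is the direction in which the jaws open and shut (so a half turn about z gives the same grasp; the last joint's range is limited). The gripper opens to 94 mm and grips with 3 to 60 N. Pads are 16 mm wide; open, the fingers measure 119 mm over their backs; the gripper's body (75 mm by 177 mm) begins 78 mm behind the grasp point.
Start: joints at [-1.312, 0.3, 1.521, -0, 1.321, -0.067], TCP at [176.03, -521.059, 205.446] pointing down, gripper open.
Joint ranges: [-3.03, 3.03], [-0.79, 2.21], [0.23, 2.52], [-1.04, 4.18], [0, 3.07], [-2.55, 2.55]. Speed limits (rad/s): [2.22, 2.22, 2.57, 3.14, 3.14, 3.14].

INTERFACE

Orientations are given as [roll, pitch, yaw] about the fixed x, y, z axes, in that order (R = Rz(yaw) Ry(pitch) Rx(roll)).
In Python, from cell import manip gives the robot as it stands.
- The arm moves only by the shell command python3 -m inch 'ROWS' [FORCE]. ROWS is a JSON object of lists of equal length, an entry for each row: "grip": the opening, from -1 (shut) to 1 (fully open), so that 0 is half open; "travel": the shift along the world's x, y, z in cm, a list of three; "turn": the turn, a rotation vector about the world's x, y, z in degrees, a list of three. A call has 1 to 10 rows; each row is the pose to reach, as a shift and turn from the pose measured when the call began; what a row does not reach only later rows make up. A row lasts 1/8 s, in which the tool goes at most 62.5 mm and 10.7 degrees, less where a joint would pass 70% of its speed; a pose out of reach is approached as far as the arm can. A call with a gripper value outside its range is refused whole. The fingers move at their own pace and stop on an object; FORCE is the grip in N (left out, the last holds). Time passes only in rows, so rows that repeat a pose let the fingers close. It gives the time, the measured TCP pose, the force and the opening at its end, in the units of the state.
- manip.read_state(): the state, without advancing time (a new reading comes with each control period).
- manip.camera(name): name is "scene" or "top" or "wrist"; returns (picture, depth): 420x560x3 uint8, red, green, blue; 420x560 float32, mm along the optical axis (not along the pixel's ray), 0 where there is no reading.
- manip.calibration(name): a dict with "fx", "fy", "cx", "cy" (pixels), "k1" (the pictures are not rectified: a ray, as slopes to the right and down, at radius r is drawn at 1 + k1 r^2 times it, then the intrinsics apply), "world_from_camera" (4x4, takes a point from camera to world coordinates). Camera axes: x right, y up, looking along -z (the intrinsics and any distortion apply to the point x, -y, -z); pixel columns grow to the right and rows downward; lengths in mm; the calibration is good to about 2 mm. A picture is of the moment at which its call begins: read the wrist's pose just before it. calibration takes no time and is no camera call; for the wrist camera it gives the pose at the moment of the call.
- manip.sign_off(): hands the job in, once; it reports no verdict.
Trained networks look in the newest picture that a camera, given by its name, has taken for a name from the list of things; names that differ only in an ending like _2 or _b are one class to them, and where a whole thing is asked for, a point or a joint stands for the part that bears it (a point fixed in the world has none). Each returns a list of dicts, best first, with "p" (0 to 1); they miss things now and then, are a little off and sometimes report something else, mostly with a low value. They report only what shows in the picture. A call takes as long as a camera call. They do not tell look-alikes from the thing itself.
- manip.look_for(camera, label): "bbox" ([left, top, right, bottom] in pixels, round what is visible of it).
The state is a dict: "clock": time; "joints": joint angles; "qd": joint speeds; "effort": joint torques, N m; "eef_pos": TCP position; "eef_rot": TCP orientation; "wrist_force": force on the tool from outside, world axes, zero at the start; "moment": the same for the moment, N m; "finger_gap": finger opening in mm.
Only numpy, scipy, OpenCV 4.12 (cv2) and the standard library are available. Lean on these libraries where they do the work, as an engineer would, in place of code of your own. Each camera call takes 0.05 s, during which the arm holds its last target.

## Working session

There is one attempt and no reset: what is moved stays moved. The work goes in short steps, Python scripts to look and compute and a shell command to move; the robot and the scene stay as the last step left them, time stands still between calls to the robot, and variables do not carry over. Pictures are saved under pics/ and viewed, and the job is handed in when it is done.

```bash
ls; mkdir -p pics
cat > h.py <<'E'
import numpy as np, cv2
from cell import manip
def snap(cam,fn):
    cal=manip.calibration(cam); pic,d=manip.camera(cam)
    cv2.imwrite('pics/'+fn+'.png',pic[:,:,::-1]); np.savez('pics/'+fn+'.npz',pic=pic,d=d,**cal)
    return pic,d,cal
def load(fn):
    z=np.load('pics/'+fn+'.npz'); return z['pic'],z['d'],{k:z[k] for k in z.files if k not in('pic','d')}
def rays(cal,u,v):
    K=np.array([[cal['fx'],0,cal['cx']],[0,cal['fy'],cal['cy']],[0,0,1]],float)
    p=np.stack([np.ravel(u),np.ravel(v)],-1).astype(float)[:,None]
    return cv2.undistortPoints(p,K,np.array([float(cal['k1']),0,0,0]))[:,0]
def world(cal,u,v,d):
    n=rays(cal,u,v); d=np.ravel(d)
    P=np.stack([n[:,0]*d,-n[:,1]*d,-d,np.ones_like(d)],-1)
    return (P@np.array(cal['world_from_camera']).T)[:,:3]
def onplane(cal,u,v,z):
    T=np.array(cal['world_from_camera']); n=rays(cal,u,v)
    D=np.stack([n[:,0],-n[:,1],-np.ones(len(n))],-1)@T[:3,:3].T; o=T[:3,3]
    return o+D*((z-o[2])/D[:,2])[:,None]
def cloud(cal,d):
    v,u=np.mgrid[:420,:560]; return world(cal,u,v,d).reshape(420,560,3)
E
python3 - <<'E'
from h import *
for c in ('scene','top'):
    p,d,cal=snap(c,c+'0')
    print(c,np.round(cal['world_from_camera'],2).tolist())
    for l in ['plane','drawer','drawer_knob','lid','lid_pull','chest','gouge','knife','spool_clamp','varnish_jar','mallet','maple_block']:
        r=manip.look_for(c,l); print(l,[(np.round(x['bbox']).astype(int).tolist(),round(x['p'],2)) for x in r[:3]])
print(manip.read_state())
E
```

```text
pics
scene [[0.58, -0.57, 0.58, 1407.26], [0.81, 0.42, -0.41, -545.11], [-0.01, 0.71, 0.71, 1133.01], [0.0, 0.0, 0.0, 1.0]]
plane [([137, 212, 163, 230], 0.75), ([157, 229, 184, 255], 0.57)]
drawer [([218, 171, 338, 247], 0.91), ([186, 263, 206, 290], 0.2)]
drawer_knob [([223, 172, 337, 246], 0.75)]
lid [([237, 170, 404, 280], 0.85)]
lid_pull [([237, 171, 402, 282], 0.92)]
chest [([218, 169, 402, 308], 0.95), ([133, 283, 155, 336], 0.38)]
gouge [([105, 241, 137, 283], 0.81), ([218, 170, 335, 244], 0.74)]
knife [([134, 282, 155, 336], 0.66)]
spool_clamp []
varnish_jar [([314, 121, 335, 153], 0.88)]
mallet [([365, 134, 391, 187], 0.62), ([236, 170, 401, 280], 0.21)]
maple_block [([340, 123, 378, 155], 0.85), ([218, 173, 404, 308], 0.63), ([220, 168, 336, 246], 0.27)]
top [[-0.02, 0.99, -0.16, 324.7], [-1.0, -0.02, 0.02, 59.51], [0.02, 0.16, 0.99, 1537.71], [0.0, 0.0, 0.0, 1.0]]
plane [([355, 238, 366, 264], 0.75), ([356, 282, 376, 290], 0.75), ([199, 127, 332, 241], 0.49)]
drawer [([205, 188, 321, 240], 0.68)]
drawer_knob [([163, 266, 183, 287], 0.73), ([203, 193, 320, 241], 0.55)]
lid
[... 425 characters left out ...]

maple_block []
{'clock': 1.3, 'joints': array([-1.31155350e+00,  2.99895655e-01,  1.52096947e+00,  2.41714418e-05,
        1.32070626e+00, -6.66254294e-02]), 'qd': array([-8.60139817e-04, -6.70904559e-04, -1.78133214e-03, -7.54478758e-05,
       -7.63780262e-04, -1.00110459e-03]), 'effort': array([-2.14243715e-03, -5.31663680e+01, -3.52916980e+01,  7.07784737e-02,
        2.12781579e-02, -3.94743233e-05]), 'eef_pos': array([ 176.06276735, -521.06038103,  205.46089509]), 'eef_rot': array([ 3.14156987e+00, -2.19516708e-05,  3.25862273e-01]), 'wrist_force': array([ 0.25273203, -0.3493932 ,  1.11961474]), 'moment': array([ 0.00530688, -0.01668064, -0.00306032]), 'finger_gap': 94.11823994082476}
```

Run:
```python
import cv2
a=cv2.imread('pics/top0.png');b=cv2.imread('pics/scene0.png')
cv2.imwrite('pics/c1.png',cv2.resize(a[110:320,120:420],None,fx=2.6,fy=2.6,interpolation=cv2.INTER_CUBIC))
cv2.imwrite('pics/c2.png',cv2.resize(b[110:340,100:410],None,fx=2.5,fy=2.5,interpolation=cv2.INTER_CUBIC))
```

```text
(no output)
```

View pics/c1.png

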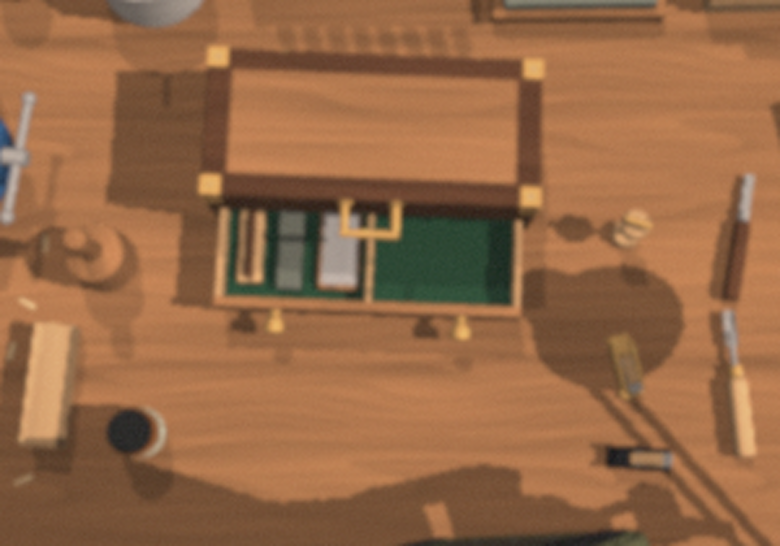

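View pics/c2.png

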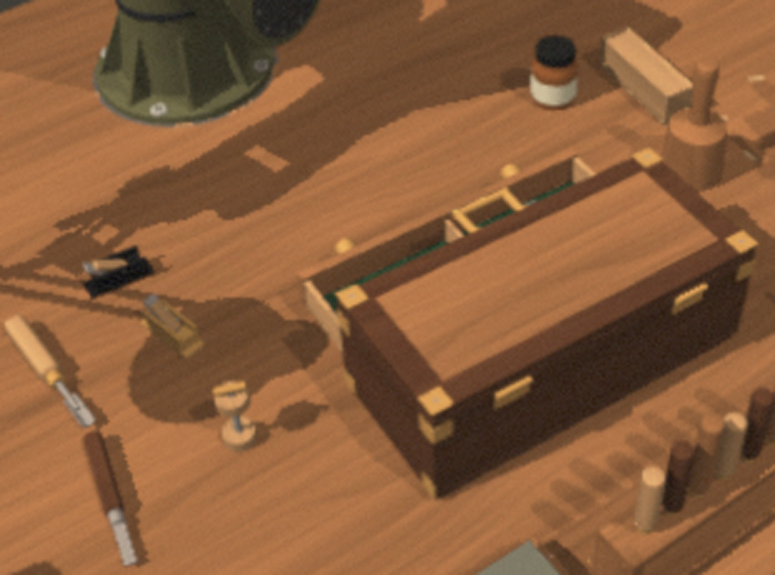

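Two things could pass for the plane. One is brass, at top (360,251) and scene (169,240). The other is black, at top (366,286) and scene (147,218). I choose the brass one. Next I measure it and the chest.

Run:
```python
from h import *
p,d,cal=load('top0'); W=cloud(cal,d)
# bench check
m=(d>0); 
print('bench z', np.median(W[300:310,250:300,2]), 'zero-depth frac',1-m.mean())
def rect(mask):
    pts=W[mask][:,:2].astype(np.float32); return pts.mean(0),cv2.minAreaRect(pts),W[mask][:,2].min(),W[mask][:,2].max(),mask.sum()
vv,uu=np.mgrid[:420,:560]
def box(l,t,r,b): return (uu>=l)&(uu<=r)&(vv>=t)&(vv<=b)
print('plane',rect(box(350,232,372,268)&(W[...,2]>12)&m))
print('black',rect(box(352,279,380,294)&(W[...,2]>12)&m))
print('lid',rect(box(190,120,335,210)&(W[...,2]>143)&m))
print('drawer', rect(box(190,195,335,245)&(W[...,2]>45)&(W[...,2]<80)&m))
print('knife',rect(box(393,175,414,232)&(W[...,2]>8)&m))
print('gouge',rect(box(393,224,414,290)&(W[...,2]>8)&m))
print('clamp',rect(box(350,183,376,206)&(W[...,2]>20)&m))
print('pull',rect(box(243,180,280,203)&(W[...,2]>120)&(W[...,2]<146)&m))
# corners via pixel
for n,(u,v,z) in dict(c1=(120+217/2.6,110+57/2.6,150),c2=(120+533/2.6,110+69/2.6,150),c3=(120+530/2.6,110+196/2.6,150),c4=(120+210/2.6,110+185/2.6,150),bar=(120+371/2.6,110+236/2.6,140),knobR=(120+462/2.6,110+330/2.6,44),dfr=(120+520/2.6,110+312/2.6,67),dfl=(120+217/2.6,110+302/2.6,67)).items():
    print(n,np.round(onplane(cal,[u],[v],z)[0],1))
big=cv2.resize(p[225:300,340:390,::-1],None,fx=8,fy=8,interpolation=cv2.INTER_CUBIC); cv2.imwrite('pics/c3.png',big)
```

```text
bench z -0.285243678129973 zero-depth frac 0.004221938775510248
plane (array([ 430.66495, -239.69243], dtype=float32), ((429.6116943359375, -240.8172607421875), (67.55467224121094, 29.775428771972656), 14.180423736572266), np.float64(12.178917345643413), np.float64(47.18876543526085), np.int64(186))
black (array([ 315.81653, -251.79877], dtype=float32), ((315.51226806640625, -252.89842224121094), (67.3993148803711, 27.5147762298584), 83.761474609375), np.float64(12.974416832147654), np.float64(45.102412341556146), np.int64(179))
lid (array([706.04    ,  72.574615], dtype=float32), ((688.1363525390625, 72.98593139648438), (401.25189208984375, 224.08709716796875), 86.8693618774414), np.float64(143.01642275039376), np.float64(160.75878466785161), np.int64(7357))
drawer (array([524.08527 ,  92.279076], dtype=float32), ((540.7168579101562, 73.60292053222656), (389.41851806640625, 144.84214782714844), 89.02581787109375), np.float64(45.0068396321426), np.float64(75.29383589288136), np.int64(960))
knife (array([ 577.1005 , -391.47345], dtype=float32), ((581.490234375, -390.6053466796875), (3
[... 335 characters left out ...]
31.240876845330604), np.int64(351))
clamp (array([ 598.66516, -248.34373], dtype=float32), ((599.7244262695312, -249.04135131835938), (33.1186408996582, 33.06147384643555), 6.766146659851074), np.float64(20.047825102527668), np.float64(95.62773653932027), np.int64(106))
pull (array([605.36707,  76.31269], dtype=float32), ((608.3121337890625, 79.5335693359375), (114.36962127685547, 65.39093017578125), 88.91252136230469), np.float64(120.25749432227713), np.float64(145.9323412478784), np.int64(193))
c1 [794.7 256.5 150. ]
c2 [ 774.9 -120.2  150. ]
c3 [ 620.  -111.2  150. ]
c4 [638.8 263.6 150. ]
bar [577.   76.2 140. ]
knobR [474.2 -33.8  44. ]
dfr [ 492.8 -104.    67. ]
dfl [511.3 266.   67. ]
```

View pics/c3.png

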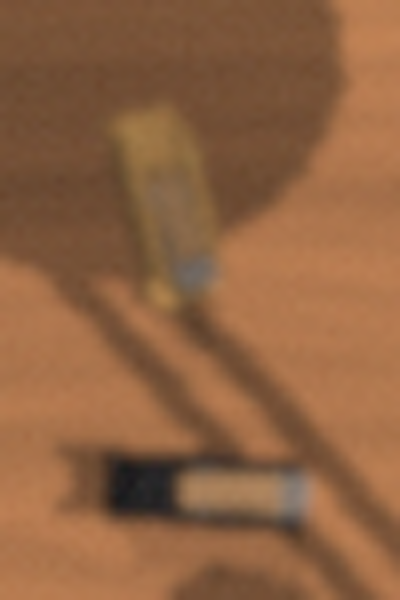

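The close crop shows the brass plane (crop top to middle, with pale wedge and steel iron) apart from the black one below it. I'll move above the brass plane and check with the wrist camera.

```bash
python3 -m inch '{"grip":[1,1,1,1,1,1,1,1],"travel":[[6,6,0],[12,12,-1],[18,18,-2],[22,24,-2.5],[24,27,-3],[25.4,28.1,-3],[25.4,28.1,-3],[25.4,28.1,-3]],"turn":[[0,0,-1],[0,0,-2],[0,0,-3],[0,0,-4],[0,0,-5],[0,0,-5],[0,0,-5],[0,0,-5]]}' 20
python3 - <<'E'
from h import *
p,d,cal=snap('wrist','w1'); print(manip.read_state()['eef_pos'],manip.read_state()['eef_rot'])
print(np.round(cal['world_from_camera'],3).tolist())
print([(np.round(x['bbox']),x['p']) for x in manip.look_for('wrist','plane')])
E
```

```text
clock: 2.3
eef_pos: [430.0, -240.1, 175.4]
eef_rot: [3.142, 0.0, 0.239]
wrist_force: [0.4, 0.6, 0.4]
finger_gap: 94.2
[ 429.63800563 -240.71695866  175.51751535] [3.14141902e+00 7.97876280e-05 2.38096607e-01]
[[0.238, 0.941, 0.241, 498.924], [-0.971, 0.23, 0.059, -222.83], [-0.0, -0.248, 0.969, 353.993], [0.0, 0.0, 0.0, 1.0]]
[(array([271., 147., 305., 236.]), 0.66), (array([228., 272., 311., 324.]), 0.57)]
```

View pics/w1.png

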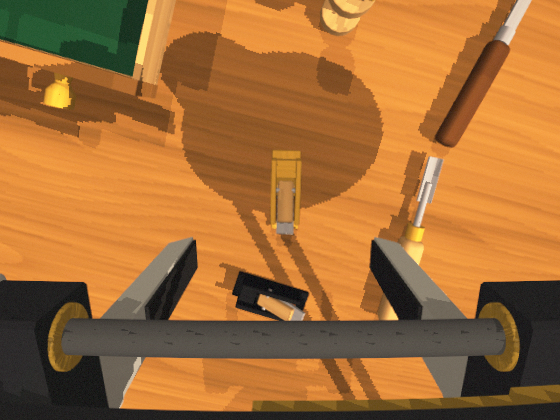

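The wrist view confirms the brass plane at (286,192) and the black one at (270,295). The brass plane lines up with the tool's yaw.

Run:
```python
from h import *
p,d,cal=load('w1'); W=cloud(cal,d)
sub=np.zeros(d.shape,bool); sub[140:242,262:312]=1
m=sub&(d>0)&(W[...,2]>12)
pts=W[m]; print(m.sum(),pts[:,2].min(),pts[:,2].max())
print(cv2.minAreaRect(pts[:,:2].astype(np.float32)))
c=np.cos(.238);s=np.sin(.238)
a=pts[:,:2]@np.array([c,s]); b=pts[:,:2]@np.array([-s,c])
for q in (a,b): print(np.percentile(q,[0.5,50,99.5]))
am=np.mean(np.percentile(a,[.5,99.5]));bm=np.mean(np.percentile(b,[.5,99.5]))
print(am*c-bm*s, am*s+bm*c)
mm=m&(W[...,2]>24)&(W[...,2]<33); print(cv2.minAreaRect(W[mm][:,:2].astype(np.float32)))
print('bench',np.median(W[150:230,330:360,2]))
```

```text
2022 12.144540641181152 40.742027544764426
((428.49737548828125, -242.07179260253906), (68.45268249511719, 28.00514030456543), 12.286517143249512)
[326.81209088 360.54247256 393.42709526]
[-350.50143758 -336.76143637 -322.66105429]
429.32055757364395 -242.1918976274944
((431.46356201171875, -241.5944366455078), (62.119293212890625, 27.95219612121582), 12.794979095458984)
bench -0.5888255994224778
```

```bash
python3 -m inch '{"grip":[0.2,0.2,0.2,0.2,0.2,-1,-1,-1,-1],"travel":[[0,-0.1,-6],[0,-0.1,-12],[0,-0.1,-15],[0,-0.1,-16.8],[0,-0.1,-16.8],[0,-0.1,-16.8],[0,-0.1,-16.8],[0,-0.1,-16.8],[0,-0.1,-16.8]],"turn":[[0,0,-1],[0,0,-1],[0,0,-1],[0,0,-1],[0,0,-1],[0,0,-1],[0,0,-1],[0,0,-1],[0,0,-1]]}' 25
```

```text
clock: 3.52
eef_pos: [429.7, -242.2, 8.1]
eef_rot: [3.141, -0.001, 0.22]
wrist_force: [-2.1, 0.1, 5.7]
finger_gap: 27.7
```

```bash
python3 -m inch '{"grip":[-1,-1,-1,-1,-1,-1,-1,-1,-1],"travel":[[0,0,3],[0,0,8],[0,2,13],[0,7,15],[0,12,15],[0,16,15],[1,18.7,15],[1,18.7,15],[1,18.7,15]],"turn":[[0,0,0],[0,0,0],[0,0,-2],[0,0,-6],[0,0,-10],[0,0,-14],[0,0,-15.5],[0,0,-15.5],[0,0,-15.5]]}'
python3 - <<'E'
from h import *
p,d,cal=snap('wrist','w2'); print(manip.read_state()['eef_pos'],manip.read_state()['eef_rot'],manip.read_state()['finger_gap'])
E
```

```text
clock: 4.65
eef_pos: [439.4, -55.5, 157.9]
eef_rot: [3.141, -0.0, -0.05]
wrist_force: [0.0, -0.3, -2.0]
finger_gap: 27.3
[439.42396    -55.69585812 157.91171959] [ 3.14070279e+00 -4.42128981e-05 -5.07588980e-02] 27.867871450450668
```

View pics/w2.png

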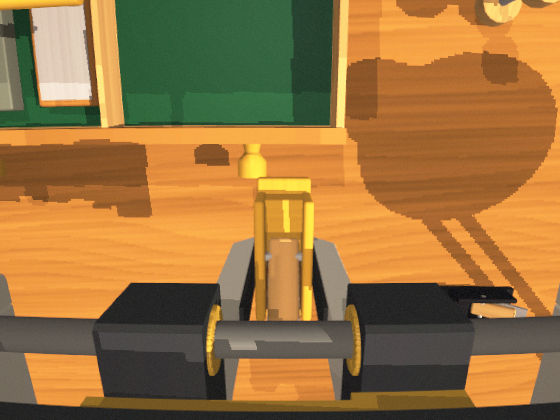

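Run:
```python
from h import *
p,d,cal=load('w2'); W=cloud(cal,d)
f=lambda u,v,z:np.round(onplane(cal,[u],[v],z)[0],1)
print('front inner top right',f(333,127,67),'inner top near div',f(125,127,67))
print('front outer right end',f(347,142,67), 'outer left',f(160,143,67))
print('right wall inner',f(333,90,61),f(331,20,61)); print('divider R',f(122,60,56))
for u,v in [(200,134),(300,134),(300,60),(250,100),(338,60),(285,185)]: print(u,v,np.round(W[v,u],1))
C=np.array([707.1,72.2]);c,s=np.cos(-.051),np.sin(-.051)
for n,q in dict(fr=f(333,127,67),fl=f(125,127,67),orr=f(347,142,67),wall=f(333,90,61),div=f(122,60,56)).items():
    e=q[:2]-C; print(n,np.round([e@[c,s],e@[-s,c]],1))
# plane bounds
m=np.zeros(d.shape,bool);m[175:250,250:318]=1
m&=(W[...,2]>140)&(d>0); e=W[m][:,:2]-[439.4,-55.7]; print('plane rel TCP',(e@[c,s]).max(),np.percentile(e@[-s,c],[1,99]),W[m][:,2].max())
```

```text
front inner top right [501.  -95.5  67. ] inner top near div [509.5  60.4  67. ]
front outer right end [ 489.5 -105.8   67. ] outer left [496.   35.2  67. ]
right wall inner [527.9 -96.8  61. ] [576.7 -96.5  61. ]
divider R [559.1  60.6  56. ]
200 134 [500.9   3.9  67.4]
300 134 [497.  -70.8  66.1]
300 60 [555.1 -74.9  27.5]
250 100 [525.4 -31.7  27. ]
338 60 [ 549.1 -101.1   60.3]
285 185 [476.1 -58.  157. ]
fr [-197.3 -178. ]
fl [-196.7  -21.9]
orr [-208.2 -188.9]
wall [-170.4 -177.9]
div [-147.2  -19.1]
plane rel TCP 40.29102238972937 [-15.04812311  15.72935995] 180.94946594688156
```

```bash
python3 -m inch '{"grip":[-1,-1,-1,-1,-1,-1,-1,-1,-1,-1],"travel":[[5,0,0],[10,0,0],[11.9,0.1,0],[11.9,0.1,0],[11.9,0.1,-4],[11.9,0.1,-8],[11.9,0.1,-10.5],[11.9,0.1,-11.5],[11.9,0.1,-12],[11.9,0.1,-12.2]],"turn":[[0,0,0],[0,0,0],[0,0,0],[0,0,0],[0,0,0],[0,0,0],[0,0,0],[0,0,0],[0,0,0],[0,0,0]]}'
python3 - <<'E'
from h import *
p,d,cal=snap('wrist','w3');p,d,cal=snap('scene','s3'); print(manip.read_state()['wrist_force'])
cv2.imwrite('pics/s3c.png',cv2.resize(p[90:320,150:420,::-1],None,fx=2.5,fy=2.5))
E
```

```text
clock: 5.95
eef_pos: [558.7, -54.9, 36.7]
eef_rot: [3.141, -0.001, -0.051]
wrist_force: [-0.7, 0.0, -2.5]
finger_gap: 27.9
[-0.5428931  -0.32802496 -2.12718648]
```

View pics/s3c.png

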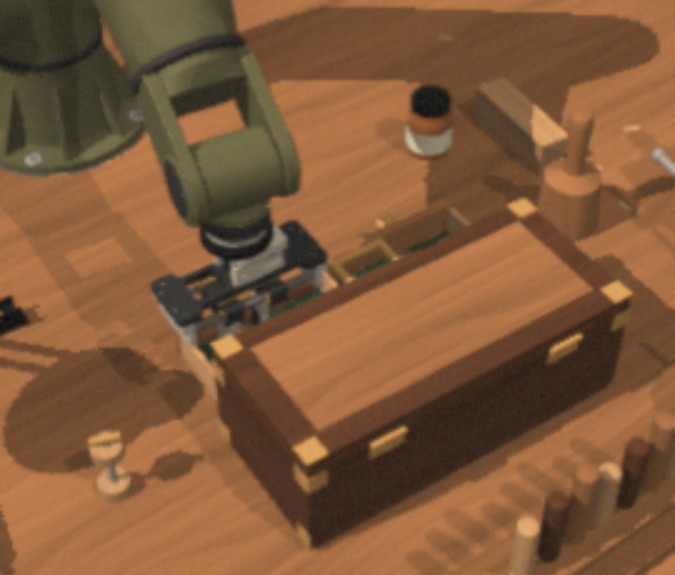

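View pics/w3.png

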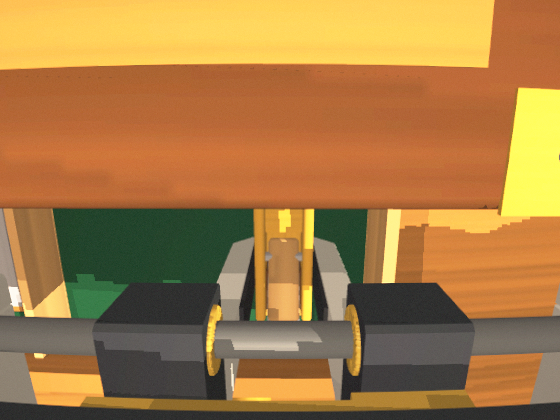

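The plane is inside the drawer's right half, and the gripper is clear of the lid and the pull. I lower the last 1–2 mm and release.

```bash
python3 -m inch '{"grip":[-1,-1,-0.15,-0.15,-0.15,-0.15],"travel":[[0,0,-0.1],[0,0,-0.2],[0,0,-0.2],[0,0,-0.2],[0,0,-0.2],[0,0,-0.2]],"turn":[[0,0,0],[0,0,0],[0,0,0],[0,0,0],[0,0,0],[0,0,0]]}'
```

```text
clock: 6.8
eef_pos: [558.7, -54.8, 34.5]
eef_rot: [3.141, -0.001, -0.051]
wrist_force: [0.4, 0.3, -0.3]
finger_gap: 40.2
```

```bash
python3 -m inch '{"grip":[-0.15,-0.15,-0.15,-0.15,-0.15,-0.15,-0.15,-0.15,-0.15],"travel":[[0,0,1.5],[0,0,5],[0,0,10],[0,0,13],[-4,0,13],[-9,0,13],[-12,0,13],[-12,0,13],[-12,0,13]],"turn":[[0,0,0],[0,0,0],[0,0,0],[0,0,0],[0,0,0],[0,0,0],[0,0,0],[0,0,0],[0,0,0]]}'
python3 - <<'E'
from h import *
p,d,cal=snap('wrist','w4'); W=cloud(cal,d)
f=lambda u,v,z:np.round(onplane(cal,[u],[v],z)[0],1)
E
```

```text
clock: 7.92
eef_pos: [439.4, -54.9, 165.4]
eef_rot: [3.14, -0.003, -0.051]
wrist_force: [-0.3, -0.8, 0.5]
finger_gap: 39.6
```

View pics/w4.png

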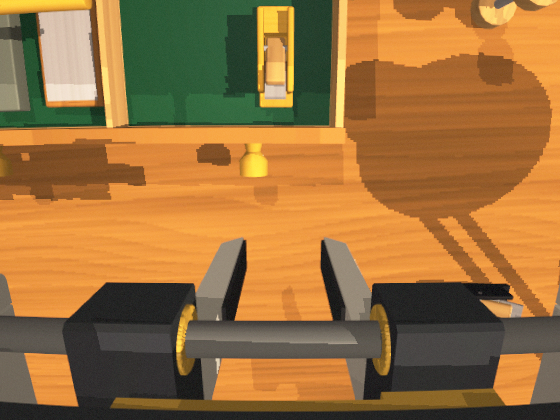

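Run:
```python
from h import *
p,d,cal=load('w4'); W=cloud(cal,d)
print(onplane(cal,[253],[176],44), W[168,253],W[160,253])
```

```text
[[462.55950748 -30.15000166  44.        ]] [470.91428257 -31.65352005  55.17796439] [477.31559468 -32.00916372  54.04286409]
```

```bash
python3 -m inch '{"grip":[-1,-1,-1,-1,-1,-1,-1,-1,-1,-1],"travel":[[-2,1,-1],[-4,2,-3],[-4,2.6,-5],[-3,2.6,-8],[-2.5,2.6,-10],[-2.5,2.6,-12.1],[-2.5,2.6,-12.1],[-2.5,2.6,-12.1],[-2.5,2.6,-12.1],[-2.5,2.6,-12.1]],"turn":[[-0.5,-10,0],[-1,-20,0],[-1.5,-30,0],[-2,-40,0],[-2,-40,0],[-2,-40,0],[-2,-40,0],[-2,-40,0],[-2,-40,0],[-2,-40,0]]}'
python3 - <<'E'
from h import *
p,d,cal=snap('wrist','w5'); print(manip.read_state()['joints'])
E
```

```text
clock: 9.22
eef_pos: [421.5, -22.7, 53.8]
eef_rot: [-3.117, -0.72, -0.05]
wrist_force: [1.4, 0.2, -0.1]
finger_gap: 0.5
[-0.234261    0.0359571   2.48931427  2.13029676  0.16768882 -0.70550524]
```

View pics/w5.png

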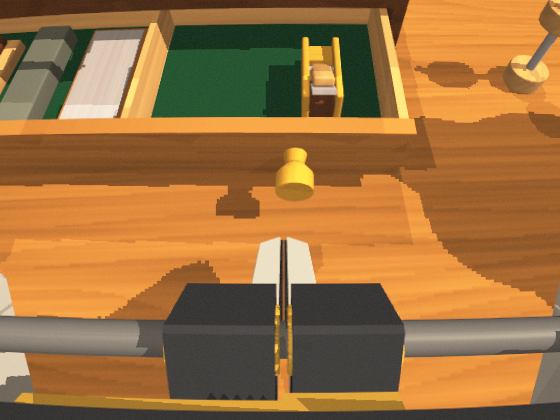

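```bash
python3 -m inch '{"grip":[-1,-1,-1,-1,-1,-1,-1],"travel":[[0,-0.2,0.5],[0.3,-0.5,0],[0.5,-0.7,-0.5],[0.8,-0.8,-0.9],[0.8,-0.8,-0.9],[0.8,-0.8,-0.9],[0.8,-0.8,-0.9]],"turn":[[0.2,5,0],[0.5,10,0],[0.7,13,0],[0.7,13,0],[0.7,13,0],[0.7,13,0],[0.7,13,0]]}'
python3 -c "
from h import *
s=manip.read_state();print(s['joints'],s['eef_rot'])"
```

```text
clock: 10.15
eef_pos: [429.4, -32.1, 43.8]
eef_rot: [-3.121, -0.489, -0.051]
wrist_force: [-0.5, 0.8, -0.4]
finger_gap: 0.3
[-0.22348491  0.08117922  2.33294235  0.39228444  0.26679281  1.0380226 ] [-3.12126902 -0.4893977  -0.05077683]
```

```bash
python3 -m inch '{"grip":[-1,-1,-1,-1,-1,-1,-1,-1,-1,-1],"travel":[[1.2,0,0],[2.4,-0.1,0],[3,-0.1,0],[3.8,-0.2,0],[4.6,-0.2,0],[5.4,-0.2,0],[6.2,-0.3,0],[7,-0.3,0],[7.8,-0.4,0],[8.2,-0.4,0]],"turn":[[0,0,0],[0,0,0],[0,0,0],[0,-2,0],[0,-4,0],[-0.3,-6,0],[-0.4,-8,0],[-0.5,-10,0],[-0.5,-10,0],[-0.5,-10,0]]}'
python3 - <<'E'
from h import *
p,d,cal=snap('wrist','w6'); print(manip.read_state()['joints'])
E
```

```text
clock: 11.4
eef_pos: [511.7, -36.1, 43.5]
eef_rot: [-3.121, -0.664, -0.051]
wrist_force: [-2.2, -0.7, 0.2]
finger_gap: 0.5
[-0.20153791  0.23746947  2.23629227  1.46481534  0.11366535 -0.01250492]
```

View pics/w6.png

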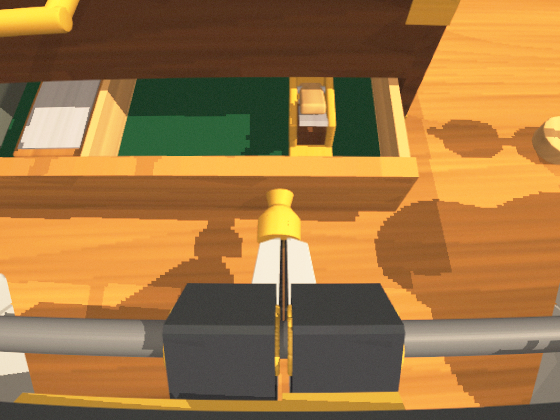

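```bash
python3 -m inch '{"grip":[-1,-1,-1,-1,-1,-1,-1,-1,-1,-1],"travel":[[0.8,0,0],[1.6,-0.1,0],[2.4,-0.1,0],[3.2,-0.2,0],[4,-0.2,0],[4.8,-0.2,0],[5.6,-0.3,0],[6.2,-0.3,0],[6.6,-0.3,0],[6.6,-0.3,0]],"turn":[[0,0,0],[0,0,0],[0,0,0],[0,0,0],[0,0,0],[0,0,0],[0,0,0],[0,0,0],[0,0,0],[0,0,0]]}'
python3 - <<'E'
from h import *
p,d,cal=snap('wrist','w7'); print(manip.read_state()['joints'])
E
```

```text
clock: 12.7
eef_pos: [577.9, -39.1, 43.6]
eef_rot: [-3.121, -0.663, -0.051]
wrist_force: [-0.9, -0.0, -0.7]
finger_gap: 0.5
[-0.17648761  0.35092838  2.06821938  0.98715048  0.11717188  0.48751456]
```

View pics/w7.png

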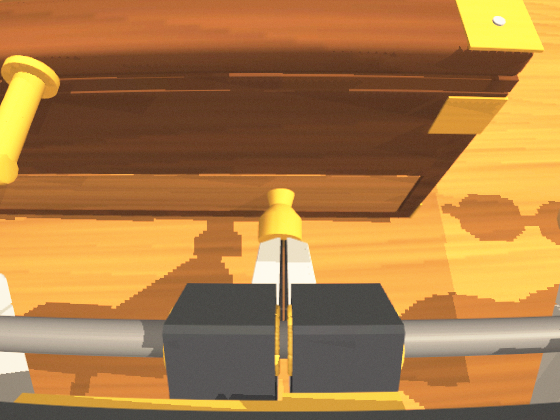

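```bash
python3 -m inch '{"grip":[-1,-1,-1,-1],"travel":[[0.2,0,0],[0.4,0,0],[0.5,0,0],[0.5,0,0]],"turn":[[0,0,0],[0,0,0],[0,0,0],[0,0,0]]}'; python3 -m inch '{"grip":[-1,-1,-1],"travel":[[0.2,0,0],[0.3,0,0],[0.3,0,0]],"turn":[[0,0,0],[0,0,0],[0,0,0]]}'
```

```text
clock: 13.25
eef_pos: [580.1, -39.1, 42.9]
eef_rot: [-3.12, -0.66, -0.052]
wrist_force: [-49.5, -5.3, 31.3]
finger_gap: 0.4
clock: 13.62
eef_pos: [580.1, -38.8, 42.0]
eef_rot: [-3.119, -0.657, -0.052]
wrist_force: [-51.6, -4.0, 32.4]
finger_gap: 0.5
```

The stop is reached: force builds up with no further travel. I back off and look.

```bash
python3 -m inch '{"grip":[-1,-1,-1,-1,-1,-1,-1,-1,-1,-1],"travel":[[-1,0,0.1],[-4,0,0.5],[-8,0,2],[-12,0,5],[-14,2,10],[-14,5,15],[-14,8,18],[-14,11,20],[-14,11.5,20],[-14,11.5,20]],"turn":[[0,0,0],[0,0,0],[0,5,0],[0,12,0],[1,20,0],[1.5,28,0],[2,37.7,0],[2,37.7,0],[2,37.7,0],[2,37.7,0]]}'
python3 - <<'E'
from h import *
p,d,cal=snap('wrist','w8'); print(manip.read_state()['joints'])
p,d,cal=snap('top','t8');cv2.imwrite('pics/t8c.png',cv2.resize(p[100:310,120:420,::-1],None,fx=2.6,fy=2.6,interpolation=cv2.INTER_CUBIC))
E
```

```text
clock: 14.88
eef_pos: [440.5, 76.9, 242.7]
eef_rot: [-3.119, 0.0, -0.051]
wrist_force: [-0.3, -0.0, -0.1]
finger_gap: 0.5
[0.07546904 0.03530015 1.74474979 0.02341683 1.36036171 1.69303075]
```

View pics/w8.png

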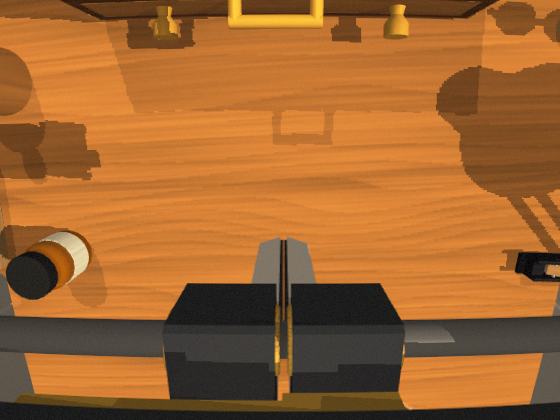

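View pics/t8c.png

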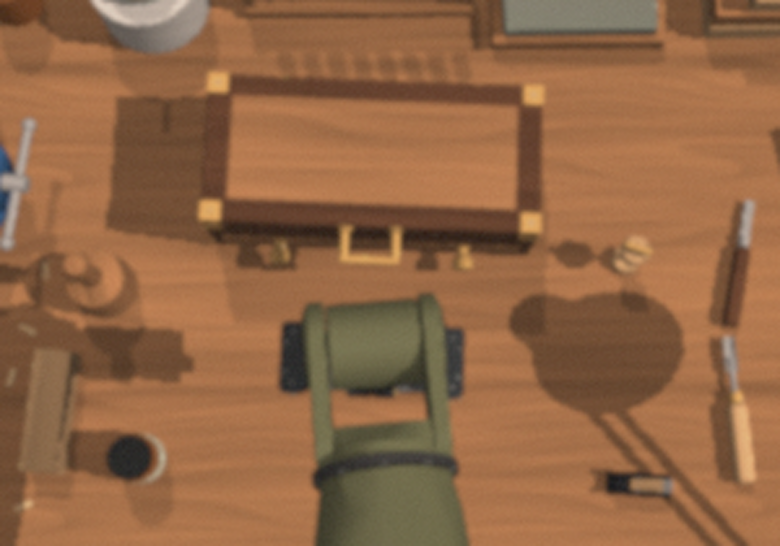

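The drawer is home and nothing else has moved. The bow pull shows at (276,20) in the wrist view.

Run:
```python
from h import *
p,d,cal=load('w8'); W=cloud(cal,d)
print(onplane(cal,[229,276,322],[20,20,20],143))
for v in (17,19,21,23): print(v,d[v,276],W[v,[240,276,310]].round(1).tolist())
p,d,cal=load('t8'); print(onplane(cal,[120+371/2.6],[100+260/2.6],143))
```

```text
[[582.51988379 111.81310673 143.        ]
 [580.39119608  77.61395424 143.        ]
 [578.62038509  44.35183758 143.        ]]
17 250.94617 [[584.0, 103.6, 143.3], [582.1, 77.5, 144.3], [580.5, 53.1, 145.4]]
19 251.05098 [[582.1, 103.5, 145.2], [580.7, 77.5, 144.5], [579.1, 53.1, 145.5]]
21 251.8511 [[581.1, 103.7, 144.0], [579.5, 77.6, 144.0], [578.3, 53.1, 143.2]]
23 253.10403 [[579.4, 103.7, 145.0], [578.3, 77.7, 143.0], [576.6, 53.2, 144.5]]
[[578.8516582   76.11452939 143.        ]]
```

Run:
```python
from h import *
from scipy.spatial.transform import Rotation as R
s=manip.read_state(); A=R.from_euler('xyz',s['eef_rot']); 
for y in (0.2,.5,.8,1.1,1.4,1.52): print(y,np.degrees((R.from_euler('xyz',[np.pi,0,y])*A.inv()).as_rotvec()).round(2))
```

```text
0.2 [-1.29 -0.25 14.47]
0.5 [-1.25 -0.44 31.66]
0.8 [-1.19 -0.64 48.85]
1.1 [-1.11 -0.83 66.03]
1.4 [-1.01 -1.02 83.22]
1.52 [-0.96 -1.1  90.1 ]
```

```bash
python3 -m inch '{"grip":[-0.4,-0.4,-0.4,-0.4,-0.4,-0.4,-0.4,-0.4,-0.4,-0.4],"travel":[[0,0,0],[2,0,0],[4,0,0],[6,0,0],[8,0,0],[10,0,0],[12,0.1,0],[13.95,0.1,-2],[13.95,0.1,-4],[13.95,0.1,-4]],"turn":[[-1.3,-0.2,10],[-1.3,-0.3,20],[-1.2,-0.4,30],[-1.2,-0.6,40],[-1.2,-0.6,50],[-1.1,-0.8,60],[-1.1,-0.8,70],[-1,-1,80],[-1,-1.1,90],[-1,-1.1,90.1]]}' 25
python3 - <<'E'
from h import *
p,d,cal=snap('wrist','w9'); W=cloud(cal,d); s=manip.read_state();print(s['joints'],s['eef_pos'],s['eef_rot'],s['finger_gap'])
E
```

```text
clock: 16.23
eef_pos: [578.5, 75.6, 198.8]
eef_rot: [-3.138, 0.001, 1.518]
wrist_force: [0.9, -0.5, 0.6]
finger_gap: 28.2
[ 6.78065617e-02  3.80418603e-01  1.42568461e+00 -6.05779660e-04
  1.33686166e+00  1.23326816e-01] [578.96246775  75.84218323 200.33523869] [-3.14030328e+00  7.53420268e-04  1.51541739e+00] 28.30257771814817
```

View pics/w9.png

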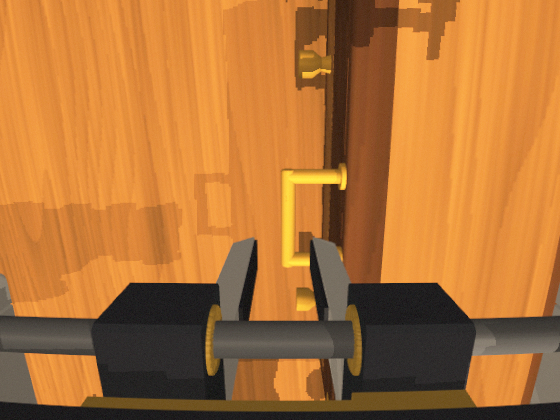

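Run:
```python
from h import *
p,d,cal=load('w9'); W=cloud(cal,d)
print(onplane(cal,[288,288,289,342],[172,218,265,178],[140]))
print(W[[190,220,250],[288]*3].round(1))
```

```text
[[582.53195107 111.17671322 140.        ]
 [580.95188151  79.00298411 140.        ]
 [579.94953705  43.73085667 140.        ]
 [618.82552199 105.24331068 140.        ]]
[[581.9  99.7 144.2]
 [580.9  78.8 144.3]
 [579.8  57.1 144.6]]
```

```bash
python3 -m inch '{"grip":[-0.4,-0.4,-0.4,-0.4,-0.4,-1,-1,-1],"travel":[[0.2,0.2,-2],[0.2,0.2,-5],[0.2,0.2,-7],[0.2,0.2,-8],[0.2,0.2,-8],[0.2,0.2,-8],[0.2,0.2,-8],[0.2,0.2,-8]],"turn":[[0,0,0.2],[0,0,0.2],[0,0,0.2],[0,0,0.2],[0,0,0.2],[0,0,0.2],[0,0,0.2],[0,0,0.2]]}' 25
python3 - <<'E'
from h import *
p,d,cal=snap('wrist','w10')
E
```

```text
clock: 17.27
eef_pos: [581.4, 77.9, 121.1]
eef_rot: [3.141, 0.001, 1.519]
wrist_force: [1.7, -0.7, 3.0]
finger_gap: 9.4
```

View pics/w10.png

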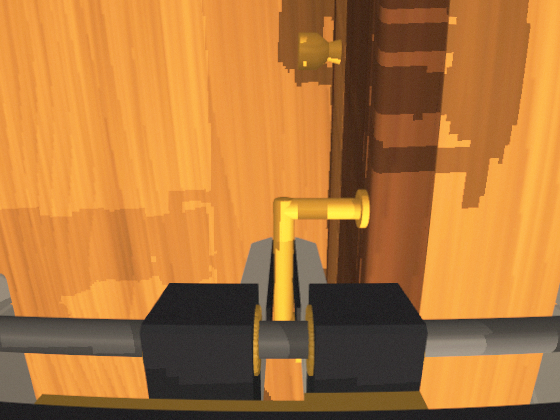

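```bash
python3 -m inch '{"grip":[-1,-1,-1,-1,-1,-1,-1,-1],"travel":[[0.05,0,0.9],[0.17,0,1.9],[0.5,0,3.77],[1.0,-0.05,5.61],[1.66,-0.08,7.4],[2.46,-0.12,9.12],[3.42,-0.17,10.77],[3.42,-0.17,10.77]],"turn":[[0,0,0],[0,0,0],[0,0,0],[0,0,0],[0,0,0],[0,0,0],[0,0,0],[0,0,0]]}'
python3 - <<'E'
from h import *
p,d,cal=snap('wrist','w11');p,d,cal=snap('scene','s11')
cv2.imwrite('pics/s11c.png',cv2.resize(p[60:320,150:420,::-1],None,fx=2.2,fy=2.2))
E
```

```text
clock: 18.32
eef_pos: [615.1, 76.0, 230.0]
eef_rot: [-3.14, 0.001, 1.519]
wrist_force: [-12.0, -1.6, 2.6]
finger_gap: 9.1
```

View pics/s11c.png

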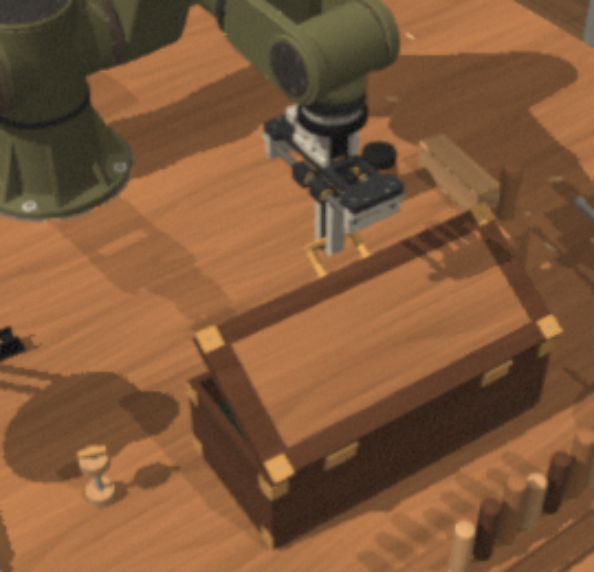

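```bash
python3 -m inch '{"grip":[-1,-1,-1,-1,-1,-1,-1,-1],"travel":[[1.04,-0.06,1.43],[2.27,-0.12,2.89],[3.6,-0.19,4.23],[5.05,-0.26,5.45],[6.6,-0.34,6.54],[8.2,-0.42,7.49],[8.2,-0.42,7.49],[8.2,-0.42,7.49]],"turn":[[0,0,0],[0,0,0],[0,0,0],[0,0,0],[0,0,0],[0,0,0],[0,0,0],[0,0,0]]}'
python3 - <<'E'
from h import *
p,d,cal=snap('wrist','w12');p,d,cal=snap('scene','s12')
cv2.imwrite('pics/s12c.png',cv2.resize(p[60:320,150:420,::-1],None,fx=2.2,fy=2.2))
W=cloud(cal,d); s=manip.read_state(); print(s['eef_pos'],s['wrist_force'],np.abs(s['qd']).max())
# lid plane: points in chest frame
C=np.array([707.1,72.2]);c,sn=np.cos(-.051),np.sin(-.051)
e=W[...,:2]-C; X=e@[c,sn]; Y=e@[-sn,c]; Z=W[...,2]
m=(d>0)&(np.abs(Y)>110)&(np.abs(Y)<190)&(X>0)&(X<85)&(Z>150)&(Z<340)
A=np.c_[X[m],np.ones(m.sum())]
for _ in range(5):
    k,*_r=np.linalg.lstsq(A,Z[m],rcond=None); r=Z[m]-A@k; 
    idx=np.argwhere(m)[np.abs(r)<max(6,1.5*r.std())]; m[:]=0; m[idx[:,0],idx[:,1]]=1; A=np.c_[X[m],np.ones(m.sum())]
print(m.sum(),k,np.degrees(np.arctan(k[0])),r.std())
b=s['eef_pos'][:2]-C; bx=b@[c,sn]-90; bz=s['eef_pos'][2]+19-130; print('angle from bar',np.degrees(np.arctan2(bz,-bx)-np.arctan2(10,218)),np.hypot(bx,bz))
E
```

```text
clock: 19.42
eef_pos: [695.8, 71.7, 306.0]
eef_rot: [-3.14, 0.001, 1.519]
wrist_force: [-8.0, -1.8, 10.7]
finger_gap: 9.0
[695.75169524  71.74552571 305.96884976] [-7.5792467  -1.47354811 10.81773791] 0.0019236270028398707
2677 [ -1.62004742 321.07147533] -58.31438198336269 2.933516767954888
angle from bar 59.91614913490642 219.7194705661335
```

View pics/s12c.png

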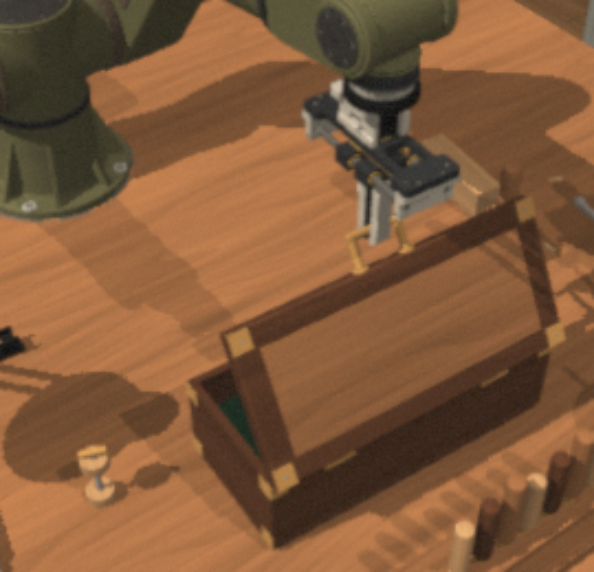

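The lid is held at about 58–60° (visual fit 58.3°, bar kinematics 59.9°). I settle, then make a final check.

```bash
python3 -m inch '{"grip":[-1,-1,-1,-1,-1],"travel":[[0,0,0],[0,0,0],[0,0,0],[0,0,0],[0,0,0]],"turn":[[0,0,0],[0,0,0],[0,0,0],[0,0,0],[0,0,0]]}'
python3 - <<'E'
from h import *
p,d,cal=snap('top','t13');cv2.imwrite('pics/t13c.png',cv2.resize(p[100:310,120:420,::-1],None,fx=2.6,fy=2.6,interpolation=cv2.INTER_CUBIC))
p,d,cal=snap('wrist','w13')
s=manip.read_state();print(s['eef_pos'],s['finger_gap'],np.abs(s['qd']).max())
E
```

```text
clock: 20.15
eef_pos: [695.7, 71.7, 306.0]
eef_rot: [-3.14, 0.001, 1.519]
wrist_force: [-3.3, -0.6, 0.9]
finger_gap: 8.9
[695.72510996  71.72096547 306.01252251] 9.119395272899455 0.0015461700186950938
```

View pics/t13c.png

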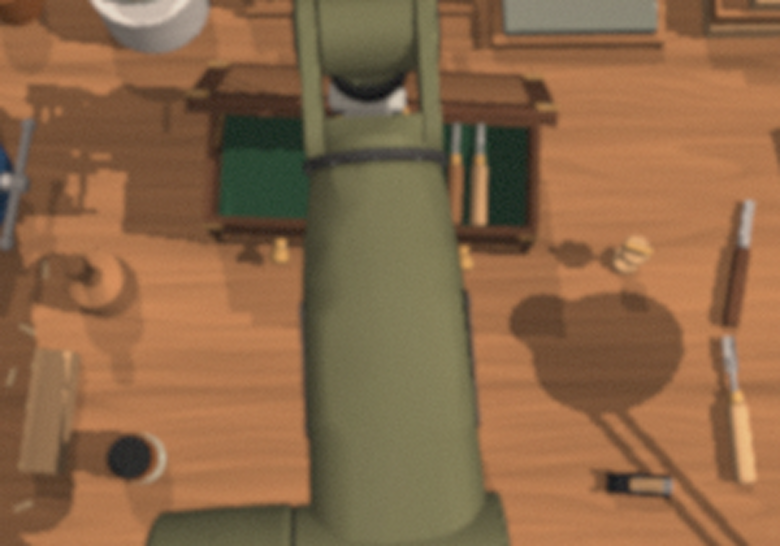

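View pics/w13.png

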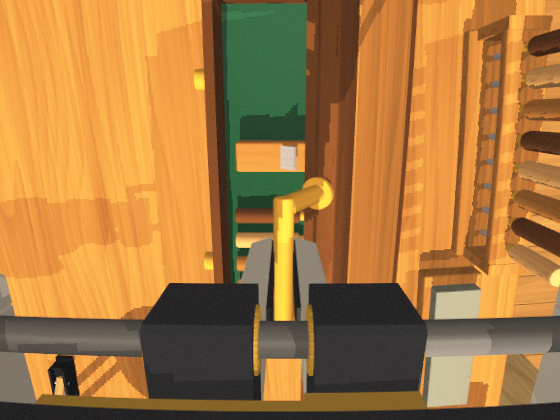

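The bar is still between the pads, the arm is still, the drawer is home and the bystanders are where they were. I hand in.

```bash
python3 -c "
from cell import manip
print(manip.sign_off())"
```

```text
the job is handed in; nothing more can be done
None
```

The brass finger plane is in the empty right-hand half of the drawer, the drawer is fully home, and the robot is holding the lid open at about 60°. I handed the job in at about 20 s on the robot clock; no verdict is reported.

- **Plane:** the last picture before the drawer shut under the lid showed it upright and released in the right half. I could not see it after that.
- **Drawer:** I pushed it in by its right-hand knob until it met its stop, at about 60 N on the wrist. A top view afterwards shows both knobs close against the chest.
- **Lid:** the robot grips the pull's bar at 25 N and was motionless at hand-in. The two angle checks differ slightly: 58.3° from the depth picture and 59.9° from the bar's position. Both are within your 6° allowance.
- **Other tools:** in the final top view the ones I compared by eye were all where they started, including the black look-alike plane. I did not measure them again.

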